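# Re-arm the tripped over-temperature cut-out of a heating mantle controller

### The job

The over-temperature cut-out of the heating controller (the grey case with the two rectangular keys) has tripped. With the fingertips, push its toggle lever all the way over, away from the keys; then press its two rectangular keys together, right down, hold them down for three seconds, and let both come up again. Press neither key on its own, do not lift the case or push it out of place, and leave the look-alike stirrer unit with the round keys and everything else standing about alone.

Things in the scene. Friction and masses are not known exactly. Their poses are not given: they have to be found in the camera images.
- console: The heating controller: grey case on rubber feet, 200 mm (its x) by 150 mm (its y) by 70 mm tall, 2.5 kg, loose on the bench. Origin at the centre of its underside; z up; x runs from the keys towards the lever, y runs along the pair of keys, from right key to left key. Keys at x = -50, y = +30 and -30 mm; lever at x = +55, y = +30; flat display 3 mm high at x = +55, y = -33 mm. Stands in the left or right place; its yaw varies
- keys_mid (a point): point fixed to the heating controller midway between its two keys, level with their tops when not pressed (84 mm above the bench, 14 mm above the case top); axes as the controller's. Below it a fixed rib 8 mm wide (y), 46 mm long (x), 12 mm high separates the keys
- reset_left_top (a point): centre of the top of the white rectangular key at the controller's +y, 34 mm (x) by 26 mm (y); the top stands 14 mm above the case when up, 6 mm when fully down, and the point moves with it. The two keys' centres are 60 mm apart: free gap between them 34 mm (with the rib in it), 86 mm over their outsides
- reset_right_top (a point): the same for the rectangular key at the controller's -y
- reset_left (a joint): travel of the left rectangular key, 0 = up, 0.008 m = fully down; sprung: moves from about 1 N, fully down at about 3.5 N, comes up when let go
- reset_right (a joint): the same for the right rectangular key
- cutout_lever_tip (a point): centre of the black ball, 22 mm across, at the end of the heating controller's toggle lever (steel rod 10 mm thick, 42 mm from pivot to ball centre)
- cutout_lever_pivot (a point): pivot of that lever, 78 mm above the bench, on a block 34 by 30 mm and 8 mm high on the case top; the lever turns about the controller's y axis
- cutout_lever (a joint): angle of that lever: 0 = leaning 0.45 rad from upright towards the keys (tripped), 0.9 rad = leaning 0.45 rad the other way, away from the keys (fully over, end stop). Stays where it is left; about 1.5 N at the ball moves it
- stirrer: The stirrer unit, to be left alone: grey case on rubber feet, 200 mm (its x) by 150 mm (its y) by 70 mm tall, 2.5 kg, loose on the bench. Axes and layout as the heating controller, but two round white keys 22 mm across instead of the rectangular ones and a round black dial 44 mm across instead of the display. It stands in the other place
- stir_left (a joint): travel of the stirrer unit's left round key, 0 = up, 0.008 m = down
- stir_right (a joint): travel of the stirrer unit's right round key, 0 = up, 0.008 m = down
- stir_lever_tip (a point): centre of the ball of the stirrer unit's lever, which is like the other one and may stand at any angle
- stopper: white plastic flask stopper, 28 mm across, 28 mm tall, standing on top of the heating controller near x = +10, y = -55 mm of it; origin at the centre of its underside
- beaker: empty glass beaker, 72 mm across, 95 mm tall, standing to the robot's left of the controllers; origin at the centre of its underside
- amber_bottle: amber glass bottle, 72 mm across, 130 mm tall, standing beyond the controllers; origin at the centre of its underside
- jar: clear plastic jar with a white lid, 60 mm across, 70 mm tall, to the robot's right of the controllers; origin at the centre of its underside
- cork_ring: cork ring for round flasks, 100 mm across, 28 mm tall, lying at the front right; origin at the centre of its underside
- boss_clamp: steel boss-head clamp, a dark 36 mm block with a 12 mm rod, 165 mm long and 32 mm high in all, lying beyond the controllers; origin near its middle, at bench level
Mind the look-alikes: they are no part of the job. Leave any turquoise look-alike of the console alone.

How it is judged:
By the outcome, as a careful person would: the job done as asked, in the order asked, and still so for the second after the job is handed in, with the robot touching nothing.
It also fails if it takes over 48 s, if anything falls off the work surface, if the arm or the gripper's body presses on something with over 40 N, if the wrist force passes 120 N, or if a joint passes its speed limit or range.

### The arm

A 6-joint arm with a two-finger parallel gripper is mounted at the origin on the work surface. World frame = base frame: x ahead of the robot, y to its left, z up, the work surface at z = 0. Lengths are in mm, angles in rad, forces in N, time in s.
With the tool pointing down it reaches from about 350 to 975 mm from the base axis. Payload 7.1 kg.
Tool frame: the origin (TCP) lies midway between the tips of the shut fingers; the grasp point (between the pads) lies 19 mm behind it (ctrl.grasp_offset is the distance from the TCP to the grasp point, in mm); z points along the fingers, y is the line along which they close (so a half turn about z gives the same grasp; the last joint's range is limited). The gripper opens to 88 mm and grips with 3 to 60 N. Pads are 20 mm wide; open, the fingers measure 115 mm over their backs; the gripper's body (75 mm by 178 mm) begins 61 mm behind the grasp point.
Start: joints at [-1.246, 0.423, 1.63, -0, 1.089, -0.019], TCP at [210.684, -588.402, 222.675] pointing down, gripper open.
Joint ranges: [-3, 3], [-0.9, 2.11], [0.09, 2.58], [-1.31, 4.45], [0.11, 2.69], [-2.54, 2.54]. Speed limits (rad/s): [2.39, 2.39, 3.01, 3.14, 3.14, 3.14].

### API

Orientations are given as a rotation vector (axis times angle).
In Python, from workcell import ctrl gives the robot as it stands. The module is installed in compiled form; this text tells all that it offers.
- The arm moves only by the tool servo_tool, never from a script. Its argument "rows" is a list of rows, each a list of 7 numbers: the turn, a rotation vector about the tool's x, y, z as a fraction of full scale, then the shift along the tool's x, y, z as a fraction of full scale, then the finger opening in mm, from 0 to 87.8. A call has 1 to 10 rows; each row is the pose to reach, as a shift and turn from the pose commanded when the call began, along the tool's axes at that moment; what a row does not reach only later rows make up. Full scale, the value 1, is 20 cm for a shift and 1.5 rad for a turn. A row lasts 1/8 s, in which the tool goes at most 62.5 mm and 10.7 degrees, less where a joint would pass 70% of its speed; a pose out of reach is approached as far as the arm can. A call with a number of a shift or a turn outside -1 to 1 is refused whole. A call with a gripper value outside its range is refused whole. The fingers move at their own pace and stop on an object; the grip force is fixed at half the most. Time passes only in rows, so rows that repeat a pose let the fingers close. It gives the time, the measured TCP pose, the force, the opening and the grip force at its end, in the units of the state.
- ctrl.get_obs(): the state, without advancing time (a new reading comes with each control period).
- ctrl.get_image(name): name is "scene" or "top" or "wrist"; returns (picture, depth): 384x512x3 uint8, red, green, blue; 384x512 float32, mm along the optical axis (not along the pixel's ray), 0 where there is no reading.
- ctrl.camera_info(name): a dict with "intrinsics" (3x3 intrinsics, pixels), "k1" (the pictures are not rectified: a ray, as slopes to the right and down, at radius r is drawn at 1 + k1 r^2 times it, then the intrinsics apply), "R" (3x3) and "t" (3): a world point X has camera coordinates R X + t. Camera axes: x right, y down, z forward; pixel columns grow to the right and rows downward; lengths in mm; the calibration is good to about 2 mm. A picture is of the moment at which its call begins: read the wrist's pose just before it. camera_info takes no time and is no camera call; for the wrist camera it gives the pose at the moment of the call.
- ctrl.close_job(): hands the job in; it is judged then, once.
The state is a dict: "t": time; "qpos": joint angles; "qvel": joint speeds; "joint_torque": joint torques, N m; "ee_pos": TCP position; "orientation": TCP orientation; "ft_force": force on the tool from outside, world axes, zero at the start; "moment": the same for the moment, N m; "width": finger opening in mm; "grasp_force": force on a finger pad.
Only numpy, scipy, OpenCV 4.12 (cv2) and the standard library are available. Lean on these libraries where they do the work, as an engineer would, in place of code of your own. Each camera call takes 0.05 s, during which the arm holds its last target. There are 200 camera calls.

## Working session

There is one attempt and no reset: what is moved stays moved. The work goes in short steps, Python scripts to look and compute and a tool call to move; the robot and the scene stay as the last step left them, time stands still between calls to the robot, and variables do not carry over. Pictures are saved under pics/ and viewed, at most 10 in all, crops included, and the job is handed in when it is done.

Besides the shell and the picture viewer there is one more tool, called by a JSON object that holds its "api" and its "payload". servo_tool: Moves the arm, as the interface text tells. Its arguments: {"type":"object","properties":{"rows":{"type":"array","items":{"type":"array","items":{"type":"number"}}}},"required":["rows"]}

```bash
mkdir -p pics; cat > h.py <<'E'
import numpy as np, cv2
from workcell import ctrl
from scipy.spatial.transform import Rotation as Rn
def cam(n):
    i=ctrl.camera_info(n); im,d=ctrl.get_image(n); return im,d,i
def rays(i,uv):
    K=np.array(i["intrinsics"]); uv=np.atleast_2d(uv).astype(float)
    p=np.c_[(uv[:,0]-K[0,2])/K[0,0],(uv[:,1]-K[1,2])/K[1,1]]; q=p.copy()
    for _ in range(20): q=p/(1+i["k1"]*(q**2).sum(1,keepdims=True))
    return np.c_[q,np.ones(len(q))]
def onplane(i,uv,z):
    R=np.array(i["R"]);t=np.array(i["t"]).ravel(); c=-R.T@t; d=rays(i,uv)@R
    return c+d*((z-c[2])/d[:,2])[:,None]
def depthpt(i,uv,dep):
    R=np.array(i["R"]);t=np.array(i["t"]).ravel()
    return (rays(i,uv)*np.atleast_1d(dep)[:,None]-t)@R
def save(im,f): cv2.imwrite("pics/"+f,im[:,:,::-1])
E
python3 - <<'E'
from h import *
for n in("top","scene"):
    im,d,i=cam(n); save(cv2.resize(im,(800,600)),n+"1.png"); np.savez(n+"1.npz",im=im,d=d); print(n,i)
o=ctrl.get_obs(); print(o)
E
```

```text
top {'intrinsics': array([[470.84807172,   0.        , 255.92171346],
       [  0.        , 470.84807172, 190.35160111],
       [  0.        ,   0.        ,   1.        ]]), 'k1': -0.09389447753226114, 'R': array([[ 0.0015433 , -0.99988933,  0.01479693],
       [-0.99765306, -0.00255242, -0.06842406],
       [ 0.06845425, -0.01465661, -0.99754659]]), 't': array([  -8.31360719,  538.49572788, 1359.02538146])}
scene {'intrinsics': array([[357.95967161,   0.        , 260.08599167],
       [  0.        , 357.95967161, 190.0185297 ],
       [  0.        ,   0.        ,   1.        ]]), 'k1': 0.007975309179374326, 'R': array([[ 0.74749525,  0.66426615,  0.00115765],
       [ 0.35489363, -0.39788557, -0.84601276],
       [-0.56151702,  0.63280136, -0.53316139]]), 't': array([-381.40695271, -111.47304045, 1511.618441  ])}
{'t': 0.1, 'qpos': array([-1.24602718e+00,  4.23737956e-01,  1.63061850e+00,  2.10861796e-05,
        1.08859798e+00, -1.89954820e-02]), 'qvel': array([ 0.00041926, -0.00068031, -0.00240565,  0.00052205,  0.00246514,
       -0.00155414]), 'joint_torque': array([-2.75267321e-04, -5.45613778e+01, -2.74322391e+01,  6.44823234e-02,
        1.87933375e-02, -3.02415219e-05]), 'ee_pos': array([ 210.51685675, -587.94124454,  221.99402213]), 'orientation': array([-3.09397367e+00, -5.37083475e-01,  2.96644273e-04]), 'ft_force': array([-0.81115549, -0.3798689 ,  0.20315555]), 'moment': array([-0.04902318, -0.00220757, -0.02533856]), 'grasp_force': 0.0, 'width': 87.64804326958242}
```

View pics/top1.png

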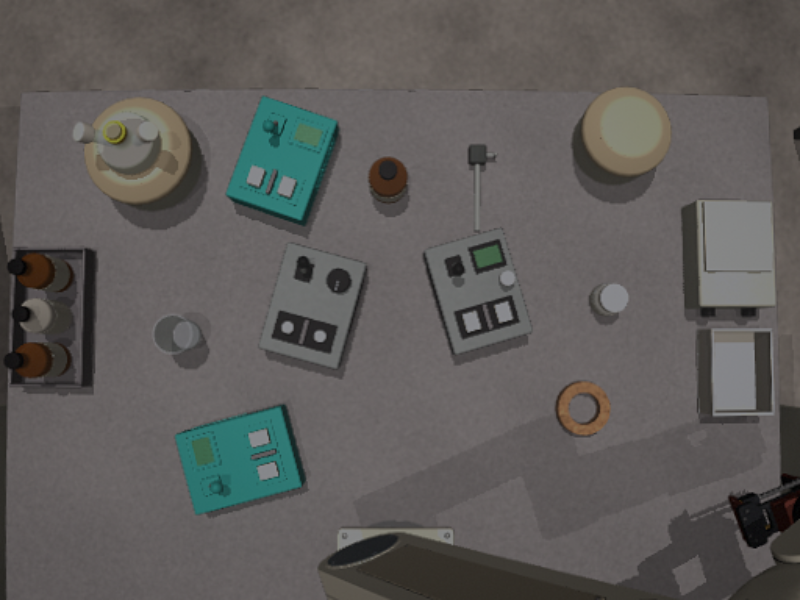

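View pics/scene1.png

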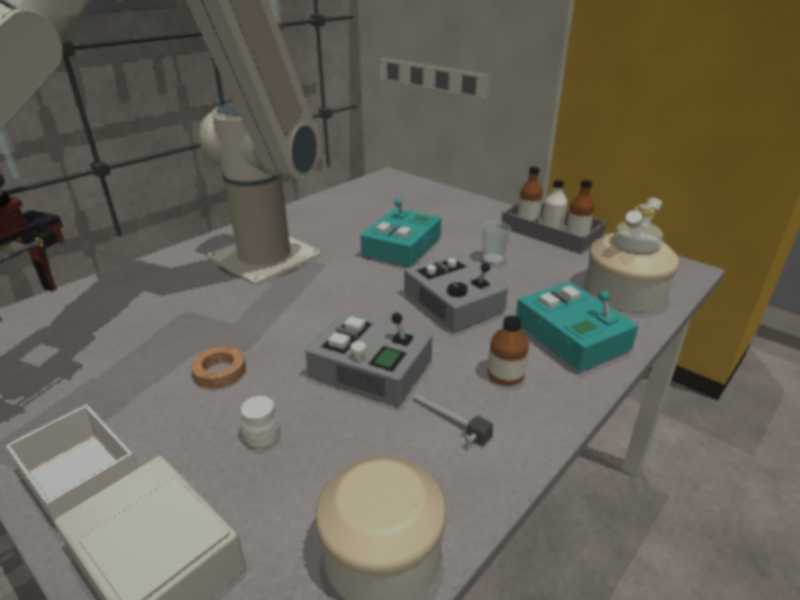

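The heating controller is the right-hand grey case: in the top view (800 px) its keys are near (471,321) and (503,313), its lever near (456,265), its display at (488,256) and the stopper at (507,279). The stirrer is at (315,305).

```bash
python3 - <<'E'
from h import *
z=np.load("top1.npz"); im,d=z["im"],z["d"]; i=ctrl.camera_info("top")
hsv=cv2.cvtColor(im,cv2.COLOR_RGB2HSV)
x0,x1,y0,y1=270,345,143,232
sub=np.zeros(im.shape[:2],np.uint8); sub[y0:y1,x0:x1]=1
w=((hsv[:,:,2]>150)&(hsv[:,:,1]<40)&(sub>0)).astype(np.uint8)
n,l,s,c=cv2.connectedComponentsWithStats(w)
for k in range(1,n):
    if s[k,4]>20: print("white",s[k],c[k],onplane(i,c[k],84)[0], depthpt(i,c[k],d[int(c[k][1]),int(c[k][0])])[0])
g=((hsv[:,:,0]>40)&(hsv[:,:,0]<85)&(hsv[:,:,1]>60)&(sub>0)).astype(np.uint8)
n,l,s,c=cv2.connectedComponentsWithStats(g)
for k in range(1,n):
    if s[k,4]>20: print("green",s[k],c[k],onplane(i,c[k],73)[0])
# case top: points with z 60..76 by depth
vv,uu=np.nonzero(sub); P=depthpt(i,np.c_[uu,vv],d[vv,uu])
m=(P[:,2]>60)&(P[:,2]<78)
r=cv2.minAreaRect(P[m,:2].astype(np.float32)); print("case",r,cv2.boxPoints(r),np.median(P[m,2]))
m=P[:,2]>92; print("high",m.sum(),P[m].round(0)[:25], np.c_[uu,vv][m][:25].tolist())
E
```

```text
green [303 156  19  15 184] [311.81521739 163.52717391] [ 611.27618054 -164.50306606   73.        ]
case ((548.7769775390625, -146.56546020507812), (200.625244140625, 152.5103302001953), 16.18120574951172) [[ 431.18774  -101.28586 ]
 [ 473.68872  -247.75452 ]
 [ 666.3662   -191.84506 ]
 [ 623.86523   -45.376404]] 69.0853366966131
high 145 [[ 444.   13. 1393.]
 [ 444.   13. 1393.]
 [ 444.   13. 1393.]
 [ 444.   13. 1393.]
 [ 444.   13. 1393.]
 [ 593. -101.   95.]
 [ 590. -101.  122.]
 [ 590. -104.  123.]
 [ 589. -106.  126.]
 [ 589. -109.  128.]
 [ 590. -112.  120.]
 [ 587.  -98.  123.]
 [ 587. -101.  125.]
 [ 587. -103.  126.]
 [ 587. -106.  127.]
 [ 586. -108.  130.]
 [ 587. -112.  124.]
 [ 587. -114.  127.]
 [ 585.  -96.  119.]
 [ 584.  -98.  129.]
 [ 584. -100.  129.]
 [ 584. -104.  122.]
 [ 584. -106.  123.]
 [ 584. -109.  125.]
 [ 583. -111.  131.]] [[270, 154], [300, 158], [321, 158], [292, 159], [298, 167], [290, 169], [291, 169], [292, 169], [293, 169], [294, 169], [295, 169], [290, 170], [291, 170], [292, 170], [293, 170], [294, 170], [295, 170], [296, 170], [289, 171], [290, 171], [291, 171], [292, 171], [293, 171], [294, 171], [295, 171]]
```

```bash
cat >> h.py <<'E'
C=np.array([548.8,-146.6]); YAW=0.2824
def W(x,y): 
    c,s=np.cos(YAW),np.sin(YAW); return C+np.array([c*x-s*y,s*x+c*y])
def go(x,y,z):
    o=ctrl.get_obs(); R=Rn.from_rotvec(o["orientation"]); p=np.r_[W(x,y),z]
    c,s=np.cos(YAW),np.sin(YAW); T=Rn.from_matrix(np.array([[c,s,0],[s,-c,0],[0,0,-1]]))
    e=p-o["ee_pos"]; print("turn",((R.inv()*T).as_rotvec()/1.5).round(4),"shift",(R.inv().apply(e)/200).round(4),"mm",e.round(1),"t",o["t"],"F",o["ft_force"].round(1),"w",o["width"])
E
python3 -c "
from h import *
go(0,30,222);print(W(0,30))"
```

```text
turn [-0.0009 -0.      0.0409] shift [ 2.3454e+00 -1.6573e+00  2.3000e-03] mm [329.9 470.2   0. ] t 0.1 F [-0.8 -0.4  0.2] w 87.64804326958242
[ 540.4401585  -117.78831747]
```

{"api": "servo_tool", "payload": {"rows": [[0,0,0.02,0.15,-0.11,0,20],[0,0,0.041,0.4,-0.28,0,0],[0,0,0.041,0.65,-0.46,0,0],[0,0,0.041,0.9,-0.64,0,0],[0,0,0.041,1.0,-0.71,0,0]]}}

```text
t: 0.72
ee_pos: [352.1, -384.5, 222.4]
orientation: [-3.109, -0.446, 0.001]
ft_force: [-0.1, -0.0, -0.1]
width: 41.3
grasp_force: 0.0
```

```bash
python3 -c "
from h import *
go(0,30,222)"
```

```text
turn [-0.0008  0.0001  0.0016] shift [ 1.2783 -1.0152  0.0029] mm [188.3 266.7  -0.4] t 0.725 F [-0.1 -0.  -0.1] w 41.274491354187646
```

{"api": "servo_tool", "payload": {"rows": [[0,0,0,0.15,-0.12,0,0],[0,0,0,0.4,-0.32,0,0],[0,0,0,0.64,-0.51,0,0],[0,0,0,0.86,-0.68,0,0],[0,0,0,0.98,-0.78,0,0],[0,0,0,0.98,-0.78,0,0]]}}

```text
t: 1.48
ee_pos: [496.6, -181.2, 222.4]
orientation: [-3.109, -0.447, 0.001]
ft_force: [-0.1, -0.3, 0.7]
width: 1.0
grasp_force: 0.0
```

```bash
python3 - <<'E'
from h import *
go(0,30,222)
im,d,i=cam("wrist"); save(im,"w1.png"); np.savez("w1.npz",im=im,d=d,**{k:np.array(v) for k,v in i.items()})
E
```

```text
turn [-0.0002  0.0002  0.0022] shift [ 0.2997 -0.2423  0.0019] mm [43.8 63.4 -0.4] t 1.475 F [-0.1 -0.3  0.7] w 0.9672714139407459
```

View pics/w1.png

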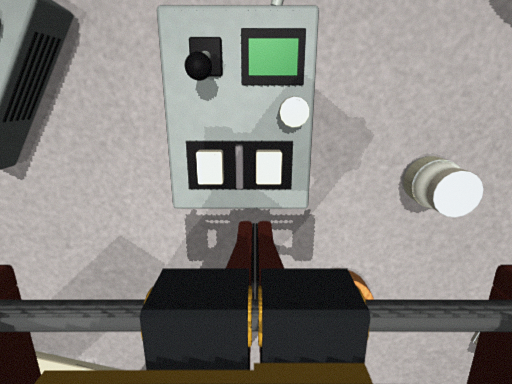

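The wrist view shows the keys at (210,167) and (269,167), the ball at (199,65), the display at (273,56) and the stopper at (294,112). I'll measure these.

```bash
python3 - <<'E'
from h import *
z=np.load("w1.npz"); i=z; im=z["im"]; g=im.min(2); i={k:z[k] for k in("intrinsics","k1","R","t")}
def loc(p): 
    c,s=np.cos(YAW),np.sin(YAW); q=p[:2]-C; return np.array([c*q[0]+s*q[1],-s*q[0]+c*q[1]])
def blob(m,box,zz,nm):
    u0,u1,v0,v1=box; M=np.zeros(g.shape,np.uint8); M[v0:v1,u0:u1]=m[v0:v1,u0:u1]
    cs,_=cv2.findContours(M,cv2.RETR_EXTERNAL,cv2.CHAIN_APPROX_NONE); c=max(cs,key=cv2.contourArea)
    P=onplane(i,c[:,0,:],zz)[:,:2].astype(np.float32); r=cv2.minAreaRect(P); e=np.array(r[0]); print(nm,r,"loc",loc(e).round(1)); return e
wh=g>215
L=blob(wh,(190,228,145,190),84,"L"); R=blob(wh,(250,290,145,190),84,"R")
blob(im.max(2)<30,(182,213,50,82),115.8,"ball")
D=blob((im[:,:,1]>im[:,:,0].astype(int)+40),(240,306,28,86),73,"disp")
print("yaw",np.arctan2(*(-(L-R))[[0,1]]*[1,-1]), (L+R)/2, np.linalg.norm(L-R))
E
```

```text
L ((493.290771484375, -133.13571166992188), (31.924476623535156, 24.576292037963867), 16.35152244567871) loc [-49.6  28.4]
R ((510.1668395996094, -190.6597442626953), (31.970256805419922, 23.43351936340332), 16.472904205322266) loc [-49.4 -31.5]
ball ((582.6677856445312, -106.76273345947266), (21.466798782348633, 21.564414978027344), 20.089120864868164) loc [43.6 28.8]
disp ((610.98681640625, -164.51229858398438), (32.03193283081055, 45.482547760009766), 16.32377815246582) loc [ 54.7 -34.5]
yaw 0.2853670658426956 [ 501.72880554 -161.89772797] 59.948444523310954
```

```bash
cat >> h.py <<'E'
C=np.array([549.7,-147.8]); YAW=0.285
E
python3 -c "
from h import *
go(5,30,105);go(60,30,105)"
```

```text
turn [-0.0002  0.0005 -0.0003] shift [ 0.332  -0.2395  0.5865] mm [  50.2   64.6 -117.3] t 1.525 F [-0.3 -0.7 -0. ] w 0.5197873842219635
turn [-0.0002  0.0005 -0.0003] shift [ 0.607  -0.2396  0.5862] mm [ 103.    80.1 -117.3] t 1.525 F [-0.3 -0.7 -0. ] w 0.5197873842219635
```

{"api": "servo_tool", "payload": {"rows": [[0,0,0,0.15,-0.11,0,0],[0,0,0,0.33,-0.24,0.1,0],[0,0,0,0.33,-0.24,0.3,0],[0,0,0,0.33,-0.24,0.5,0],[0,0,0,0.33,-0.24,0.585,0],[0,0,0,0.33,-0.24,0.585,0]]}}

```text
t: 2.28
ee_pos: [545.0, -119.1, 105.0]
orientation: [-3.11, -0.44, 0.003]
ft_force: [-0.5, -0.8, -1.3]
width: 0.5
grasp_force: 0.0
```

{"api": "servo_tool", "payload": {"rows": [[0,0,0,0.04,0,0,0],[0,0,0,0.08,0,0,0],[0,0,0,0.12,0,0,0],[0,0,0,0.15,0,0,0],[0,0,0,0.175,0,0,0],[0,0,0,0.195,0,0,0],[0,0,0,0.205,0,0,0],[0,0,0,0.205,0,0,0]]}}

```text
t: 3.28
ee_pos: [585.5, -106.9, 105.6]
orientation: [-3.11, -0.442, -0.0]
ft_force: [-0.4, 0.0, -0.9]
width: 0.5
grasp_force: 0.0
```

```bash
python3 - <<'E'
from h import *
go(52,30,105)
im,d,i=cam("wrist"); save(im,"w2.png")
E
```

```text
turn [ 0.     -0.0001 -0.0018] shift [ 0.0309 -0.0041  0.0029] mm [ 5.7  2.5 -0.6] t 3.275 F [-0.4  0.  -0.9] w 0.49881806912366483
```

View pics/w2.png

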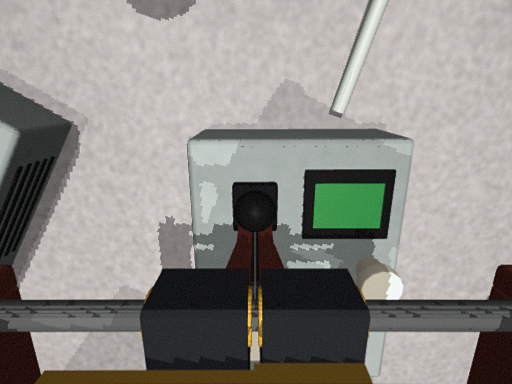

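The fingertips sit behind the ball at (255,211), and the lever is part-way over. I'll keep pushing and watch the force.

{"api": "servo_tool", "payload": {"rows": [[0,0,0,0.01,0,0,0],[0,0,0,0.02,0,0,0],[0,0,0,0.03,0,0,0],[0,0,0,0.03,0,0,0]]}}

```text
t: 3.82
ee_pos: [590.1, -105.4, 105.3]
orientation: [-3.11, -0.442, 0.004]
ft_force: [-4.7, -2.4, -0.3]
width: 0.1
grasp_force: 2.4
```

{"api": "servo_tool", "payload": {"rows": [[0,0,0,0.005,0,0,0],[0,0,0,0.01,0,0,0],[0,0,0,0.01,0,0,0]]}}

```text
t: 4.2
ee_pos: [590.4, -105.3, 105.2]
orientation: [-3.11, -0.442, 0.008]
ft_force: [-9.6, -4.7, 4.3]
width: 0.7
grasp_force: 5.3
```

The force is rising with no motion, so this is the end stop, as predicted near x≈52. I'll back off, go up and look.

{"api": "servo_tool", "payload": {"rows": [[0,0,0,-0.03,0,0,0],[0,0,0,-0.1,0,-0.05,0],[0,0,0,-0.25,0,-0.2,20],[0,0,0,-0.48,0,-0.35,46.5],[0,0,0,-0.7,0,-0.45,46.5],[0,0,0,-0.78,0.12,-0.5,46.5],[0,0,0,-0.78,0.15,-0.5,46.5],[0,0,0,-0.78,0.15,-0.5,46.5]]}}

```text
t: 5.2
ee_pos: [451.9, -177.2, 205.9]
orientation: [3.11, 0.44, 0.002]
ft_force: [0.8, 0.6, -0.4]
width: 46.2
grasp_force: 0.0
```

```bash
cat > m.py <<'E'
from h import *
import sys
im,d,i=cam("wrist"); save(im,sys.argv[1]+".png"); g=im.min(2)
def loc(p): 
    c,s=np.cos(YAW),np.sin(YAW); q=p[:2]-C; return np.array([c*q[0]+s*q[1],-s*q[0]+c*q[1]])
def blobs(m,zz,nm,a0,a1):
    cs,_=cv2.findContours(m.astype(np.uint8),cv2.RETR_EXTERNAL,cv2.CHAIN_APPROX_NONE)
    for c in cs:
        P=onplane(i,c[:,0,:],zz)[:,:2].astype(np.float32); r=cv2.minAreaRect(P)
        if a0<cv2.contourArea(P)<a1: e=np.array(r[0]); print(nm,e.round(1),np.round(r[1],1),round(r[2],1),"loc",loc(e).round(1),c[:,0].mean(0))
blobs(g>215,84,"white",500,1200)
blobs(im.max(2)<30,115.8,"dark",200,1500)
blobs((im[:,:,1]>im[:,:,0].astype(int)+40),73,"disp",800,3000)
go(-50,0,100); go(-50,0,84)
E
python3 m.py w3
```

```text
white [ 493.1 -132.9] [31.5 24.8] 16.1 loc [-50.2  30.3] [221.76859504 127.3553719 ]
white [ 510.  -190.1] [32.5 24.3] 16.3 loc [-50.  -29.4] [286.85714286 126.99159664]
white [ 571.3 -197.7] [27.1 26.6] 20.4 loc [  6.8 -53.9] [317.68817204  59.75268817]
dark [ 398.6 -239.8] [80.5 14.4] 30.7 loc [-170.9  -45.8] [304.2375 263.6375]
dark [ 371.9 -150.4] [82.1 14.9] 1.5 loc [-171.3   47.5] [204.88823529 265.57647059]
dark [ 502.4 -186.6] [21.2 42.7] 16.1 loc [-56.3 -23.9] [287.63106796 141.91262136]
turn [-0.0001 -0.0002 -0.002 ] shift [ 0.2604 -0.0017  0.5277] mm [  49.9   14.9 -105.5] t 5.25 F [-0.1  0.3 -0.3] w 46.60656762176398
turn [-0.0001 -0.0002 -0.002 ] shift [ 0.2604 -0.0017  0.6077] mm [  49.9   14.9 -121.5] t 5.25 F [-0.1  0.3 -0.3] w 46.60656762176398
```

View pics/w3.png

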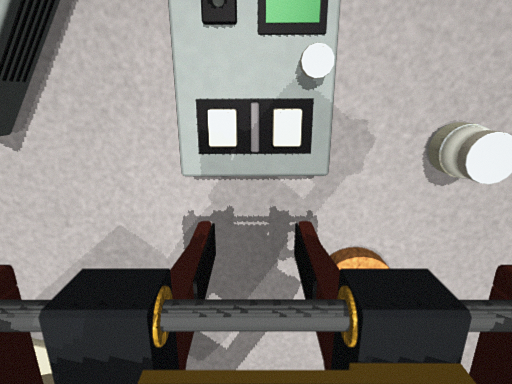

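The case hasn't moved: keys at (222,127) and (287,127), local ±30. I'll check the lever in the fixed cameras before pressing.

```bash
python3 - <<'E'
from h import *
ims=[]
def proj(i,p):
    q=np.array(i["R"])@p+np.array(i["t"]).ravel(); s=q[:2]/q[2]; s=s*(1+i["k1"]*(s@s)); K=i["intrinsics"]; return np.array([K[0][0]*s[0]+K[0][2],K[1][1]*s[1]+K[1][2]])
for n in("scene","top"):
    im,d,i=cam(n); 
    for x,z in((36.7,115.8),(73.3,115.8)): print(n,x,proj(i,np.r_[W(x,30),z]).round(1))
    u,v=proj(i,np.r_[W(55,30),115]).astype(int); print(u,v); ims.append(cv2.resize(im[v-30:v+30,u-35:u+35],(400,343),interpolation=cv2.INTER_NEAREST))
save(np.hstack(ims),"lev.png")
E
```

```text
scene 36.7 [252.5 203. ]
scene 73.3 [263.7 206.1]
258 204
top 36.7 [293.6 174.1]
top 73.3 [289.8 161.3]
291 167
```

View pics/lev.png

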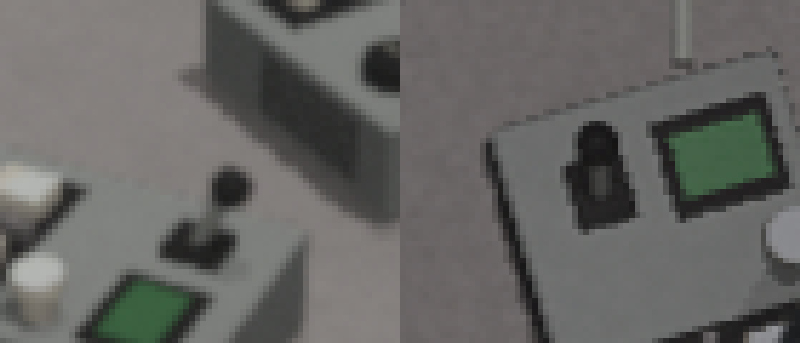

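The lever is fully over: the ball is at scene (263.6,206.7) and top (290.7,162), matching the predictions. Now I'll go above the keys.

{"api": "servo_tool", "payload": {"rows": [[0,0,0,0.13,0,0.1,46.5],[0,0,-0.002,0.26,-0.002,0.3,46.5],[0,0,-0.002,0.26,-0.002,0.45,46.5],[0,0,-0.002,0.26,-0.002,0.54,46.5],[0,0,-0.002,0.26,-0.002,0.555,46.5],[0,0,-0.002,0.26,-0.002,0.555,46.5],[0,0,-0.002,0.26,-0.002,0.555,46.5]]}}

```text
t: 6.22
ee_pos: [501.9, -162.2, 95.5]
orientation: [3.109, 0.447, 0.002]
ft_force: [-0.5, -0.1, -0.1]
width: 46.6
grasp_force: 0.0
```

```bash
python3 -c "
from h import *
go(-50,0,84);go(-50,0,75.5)
im,d,i=cam('wrist');save(im[0:384],'w4.png')"
```

```text
turn [ 0.0006 -0.0008  0.0003] shift [-0.0006 -0.0022  0.0574] mm [ -0.2   0.4 -11.5] t 6.225 F [-0.5 -0.1 -0.1] w 46.62078103801792
turn [ 0.0006 -0.0008  0.0003] shift [-0.0007 -0.0022  0.0999] mm [ -0.2   0.4 -20. ] t 6.225 F [-0.5 -0.1 -0.1] w 46.62078103801792
```

View pics/w4.png

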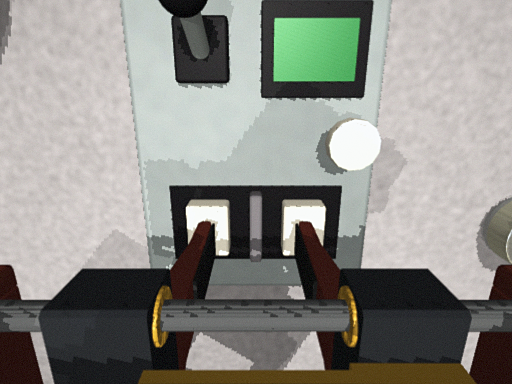

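Both tips are over the white keys at (207,227) and (304,227). I'll press with the fingers slightly wider.

{"api": "servo_tool", "payload": {"rows": [[0,0,0,0,-0.002,0.02,50],[0,0,0,0,-0.002,0.04,50],[0,0,0,0,-0.002,0.045,50],[0,0,0,0,-0.002,0.07,50],[0,0,0,0,-0.002,0.09,50],[0,0,0,0,-0.002,0.1,50],[0,0,0,0,-0.002,0.105,50],[0,0,0,0,-0.002,0.105,50]]}}

```text
t: 7.28
ee_pos: [501.5, -161.9, 75.9]
orientation: [3.109, 0.447, 0.001]
ft_force: [-8.6, 1.9, 30.6]
width: 50.1
grasp_force: 15.3
```

{"api": "servo_tool", "payload": {"rows": [[0,0,0,0,0,-0.0025,50],[0,0,0,0,0,-0.0025,50],[0,0,0,0,0,-0.0025,50],[0,0,0,0,0,-0.0025,50],[0,0,0,0,0,-0.0025,50],[0,0,0,0,0,-0.0025,50],[0,0,0,0,0,-0.0025,50],[0,0,0,0,0,-0.0025,50],[0,0,0,0,0,-0.0025,50],[0,0,0,0,0,-0.0025,50]]}}

```text
t: 8.52
ee_pos: [501.4, -161.8, 76.0]
orientation: [3.109, 0.447, 0.001]
ft_force: [-7.4, 2.2, 25.1]
width: 50.1
grasp_force: 12.7
```

```bash
python3 - <<'E'
from h import *
o=ctrl.get_obs(); print(o["t"],o["ee_pos"],o["ft_force"],o["moment"])
im,d,i=cam("wrist"); save(im[130:330,130:380],"w5.png")
E
```

```text
8.525 [ 501.41115252 -161.83673105   75.98962998] [-7.35897831  2.20903489 25.1417295 ] [ 0.39614905  1.28240567 -0.04816164]
```

View pics/w5.png

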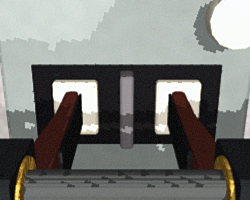

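Both keys look down (crop (73,105) and (177,105)), with the force well above 7 N. I'll keep holding.

{"api": "servo_tool", "payload": {"rows": [[0,0,0,0,0,0,50],[0,0,0,0,0,0,50],[0,0,0,0,0,0,50],[0,0,0,0,0,0,50],[0,0,0,0,0,0,50],[0,0,0,0,0,0,50],[0,0,0,0,0,0,50],[0,0,0,0,0,0,50],[0,0,0,0,0,0,50],[0,0,0,0,0,0,50]]}}

```text
t: 9.82
ee_pos: [501.4, -161.8, 76.0]
orientation: [3.109, 0.447, 0.001]
ft_force: [-6.4, 2.0, 25.7]
width: 49.9
grasp_force: 12.7
```

{"api": "servo_tool", "payload": {"rows": [[0,0,0,0,0,0,50],[0,0,0,0,0,0,50],[0,0,0,0,0,0,50],[0,0,0,0,0,0,50],[0,0,0,0,0,0,50],[0,0,0,0,0,0,50],[0,0,0,0,0,0,50]]}}

```text
t: 10.7
ee_pos: [501.4, -161.8, 76.0]
orientation: [3.109, 0.447, 0.001]
ft_force: [-7.3, 2.2, 25.5]
width: 49.6
grasp_force: 12.7
```

{"api": "servo_tool", "payload": {"rows": [[0,0,0,0,0,-0.04,50],[0,0,0,0,0,-0.12,50],[0,0,0,0,0,-0.3,50],[0,0,0,-0.15,0,-0.5,50],[0,0,0,-0.27,0,-0.6,50],[0,0,0,-0.27,0,-0.6,50],[0,0,0,-0.27,0,-0.6,50]]}}

```text
t: 11.58
ee_pos: [449.8, -176.9, 193.9]
orientation: [-3.11, -0.446, -0.0]
ft_force: [-0.3, -0.3, -0.9]
width: 49.8
grasp_force: 0.0
```

```bash
python3 m.py w6; python3 - <<'E'
from h import *
im,d,i=cam("scene"); save(cv2.resize(im[130:290,170:350],(720,640)[:2] if 0 else (675,600)),"s6.png")
E
```

```text
white [ 509.7 -190.1] [31.8 24.6] 16.3 loc [-50.3 -29.4] [289.75590551 126.35433071]
white [ 493. -133.] [31.8 24.9] 16.3 loc [-50.2  30.1] [221.69047619 126.20634921]
white [ 571.7 -198. ] [26.4 27.3] 16.3 loc [  7.  -54.3] [322.61  55.51]
dark [ 403.6 -239. ] [77.6 15. ] 32.2 loc [-165.9  -46.5] [308.16969697 264.05454545]
dark [ 376.4 -147.7] [78.1 14.9] 0.5 loc [-166.2   48.9] [200.66857143 265.69714286]
dark [ 487.4 -140.3] [19.5 42.8] 16.3 loc [-57.7  24.8] [229.35632184 142.96168582]
dark [ 508.2 -184.9] [34.4 41.9] 16.3 loc [-50.2 -23.9] [286.80804954 138.22600619]
turn [-0.0003  0.0003  0.0002] shift [0.2704 0.002  0.4675] mm [ 52.   14.9 -93.5] t 11.625 F [0.7 0.2 0.3] w 50.11032963938522
turn [-0.0003  0.0003  0.0002] shift [0.2705 0.002  0.5475] mm [  52.    14.9 -109.5] t 11.625 F [0.7 0.2 0.3] w 50.11032963938522
```

View pics/s6.png

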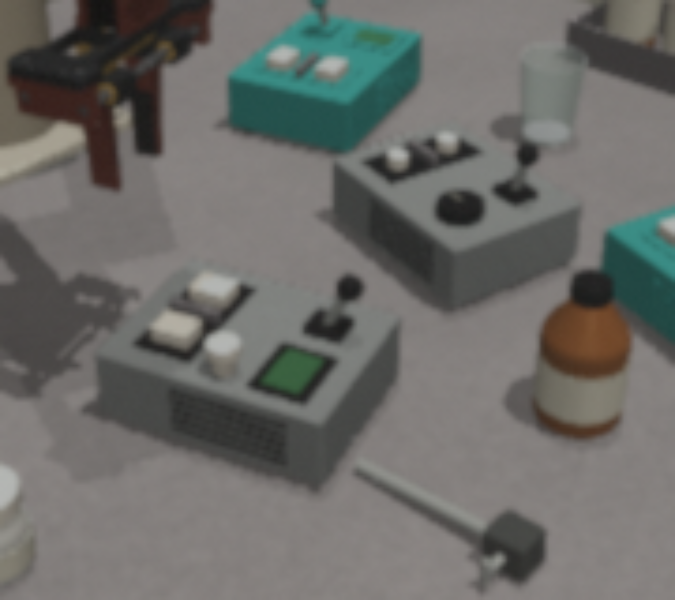

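The scene view shows both keys up at (215,290) and (175,328), the lever over at (348,288), the stopper still standing, and the arm clear of everything. I'm handing in.

```bash
python3 -c "
from workcell import ctrl
print(ctrl.close_job())"
```

```text
the job is handed in; nothing more can be done
None
```

I pushed the cut-out lever fully over, then pressed both keys together, held them down for about 3.5 s and released them; in the last pictures both keys were up and the case was where it started, and the job is handed in.

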